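# Slide a circuit-board carrier under the spring clip of an inspection stage

## Robot

A 6-joint arm with a two-finger parallel gripper is mounted at the origin on the work surface. World frame = base frame: x ahead of the robot, y to its left, z up, the work surface at z = 0. Lengths are in m, angles in rad, forces in N, time in s.
With the tool pointing down it reaches from about 0.25 to 0.775 m from the base axis. Payload 4 kg.
Tool frame: the origin (TCP) lies at the centre of the arm's flange, where the gripper is bolted on; the fingertips stand 199 mm ahead of it and the grasp point (between the pads) lies 180 mm ahead of it (robot.tcp_to_tips is the distance from the TCP to the fingertips, in m); z points along the fingers, y is the line along which they close (so a half turn about z gives the same grasp; the last joint's range is limited). The gripper opens to 94 mm and grips with 3 to 60 N. Pads are 16 mm wide; open, the fingers measure 119 mm over their backs; the gripper's body (75 mm by 177 mm) begins 78 mm behind the grasp point.
Start: joints at [-1.398, 0.087, 1.371, -0, 1.684, -0.103], TCP at [0.15, -0.529, 0.405] pointing down, gripper open.
Joint ranges: [-3.1, 3.1], [-0.76, 2.03], [0.27, 2.55], [-1.08, 4.22], [0.17, 2.65], [-2.57, 2.57]. Speed limits (rad/s): [2.79, 2.79, 3.14, 3.14, 3.14, 3.14].

## Interface

Orientations are given as [roll, pitch, yaw] about the fixed x, y, z axes, in that order (R = Rz(yaw) Ry(pitch) Rx(roll)).
In Python, from bench import telemetry, snapshot, ticket, robot gives the robot as it stands.
- The arm moves only by the tool apply_moves, never from a script. Its argument "moves" is a list that holds one entry, the list of rows, each a list of 5 numbers: the shift along the tool's x, y, z in units of 50 mm (1.0 is 50 mm), then the turn about the tool's z in units of 10 degrees (1.0 is 10 degrees), then the closure, from 0 (fully open) to 1 (shut). A call has 1 to 10 rows; each row is the pose to reach, as a shift and turn from the pose commanded when the call began, along the tool's axes at that moment; what a row does not reach only later rows make up. A row lasts 1/8 s, in which the tool goes at most 62.5 mm and 10.7 degrees, less where a joint would pass 70% of its speed; a pose out of reach is approached as far as the arm can. A call with a gripper value outside its range is refused whole. The fingers move at their own pace and stop on an object; the grip force is fixed at half the most. Time passes only in rows, so rows that repeat a pose let the fingers close. It gives the time, the measured TCP pose, the force, the opening and the grip force at its end, in the units of the state.
- telemetry.get_obs(): the state, without advancing time (a new reading comes with each control period).
- snapshot(name): name is "scene" or "side" or "wrist"; returns a dict with "image" (420x560x3 uint8, red, green, blue), "fovy" (degrees; the focal length in pixels is half the picture's height over the tangent of half this angle, whatever the lens; pixels are square), "cx", "cy" (the principal point, pixels), "D" ([k1, k2, p1, p2, k3] as OpenCV has them; the pictures are not rectified), "R" (3x3) and "t" (3): a world point X has camera coordinates R X + t. Camera axes: x right, y down, z forward; pixel columns grow to the right and rows downward; lengths in m; the calibration is good to about 2 mm. A picture is of the moment at which its call begins. There is no depth.
- ticket.close_job(): hands the job in; it is judged then, once.
The state is a dict: "time": time; "joint_positions": joint angles; "qvel": joint speeds; "joint_torque": joint torques, N m; "tool_pos": TCP position; "ee_rot": TCP orientation; "wrist_force": force on the tool from outside, world axes, zero at the start; "wrist_torque": the same for the moment, N m; "width": finger opening in m; "finger_force": force on a finger pad.
Only numpy, scipy, OpenCV 4.12 (cv2) and the standard library are available. Lean on these libraries where they do the work, as an engineer would, in place of code of your own. Each camera call takes 0.05 s, during which the arm holds its last target. There are 200 camera calls.

## Task

On the inspection stage, press the long spring-clip lever down with one fingertip and keep it down while the other fingertip pushes the board carrier along its lane, under the raised jaw, until it is fully home against the end stop. Then let go of the clip so that its jaw clamps the carrier, and move clear. Do not grasp, lift or tip the carrier, and leave everything else on the bench where it is.

Things in the scene. Friction and masses are not known exactly. Their poses are not given: they have to be found in the camera images.
- stage: Inspection stage fixed to the bench, base plate 150 x 122 mm (local x -102 to +48, y -61 to +61). Origin on the bench surface, z up; local +x is the push direction. The lane lies on the -y half, the clip's tail on the +y half over base plate 8 mm high. The clip hinges on a bar of radius 4 mm along local x at y = 0, z = 24 mm, x -96 to +32 mm, between posts 30 mm high.
- lane_stop (a point): Foot of the end stop's near face, on the lane centre line (stage x +36, y -32, z 16 mm). The stop is a dark steel block 10 mm high across the lane's +x end. The lane floor is 16 mm above the bench, 44 mm wide between rails 4 mm high, runs from here towards -x for 138 mm and is open at that end.
- clip (a joint): Angle of the spring clip, a see-saw lever, rad: 0 at rest (jaw 1 mm above the lane floor), 0.45 with the tail fully down. Springs back; takes about 2 N to start and 6 N at the limit, 32 mm from the hinge. The jaw rises about 3 mm per 0.1 rad: it clears the carrier above about 0.2 rad, rests on it at about 0.13; lower, its flat near face blocks the carrier.
- clip_tail (a point): Centre of the top of the clip's tail, the place to press: plain steel plate, 80 mm long (stage x -95 to -15 mm), 8 to 50 mm out from the hinge on the +y side. At rest it slopes up outwards by 0.45 rad; fully pressed it is level, 20 mm above the bench, and this point is at stage x -55, y +32 mm. A fingertip can slide along it in x while pressing.
- clip_jaw (a point): Underside of the clip's jaw, a rubber-shod steel finger over the lane, 16 mm long in x (stage x from +14 to +30 mm), at stage y = -31 mm.
- carrier: Board carrier, loose in the lane: black plate 60 (x) x 41 (y) x 5 mm, 80 g, green circuit board in its top, upright push lip 5 mm thick across its rear (-x) edge, 20 mm high from the underside. Origin at the centre of its underside; lip's rear face at x -30 mm, front edge at +30 mm. Starts short of the jaw, origin at stage x -36 to -21 mm; home, it is at stage x +6, y -32 mm.
- spare_board: Bystander: small loose green circuit board 50 x 40 mm, 13 mm tall, lying flat beside the stage. Origin under its centre.
- flux_bottle: Bystander: small bottle, 34 mm across, 70 mm tall, standing beside the stage. Origin under its centre.
- solder_spool: Bystander: metal spool 56 mm across, 40 mm tall, beside the stage on the tail's side. Origin under its centre.
- screwdriver: Bystander: screwdriver 160 mm long lying beside the stage on the tail's side, about 30 mm high. Origin near its middle.
- tip_tin: Bystander: brass tin 48 mm across, 22 mm tall, beyond the end stop. Origin under its centre.
- heatsink: Bystander: finned aluminium heatsink 40 x 40 x 22 mm on the right of the bench. Origin under its centre.
- parts_tray: Bystander: grey divided tray 100 x 140 x 30 mm on the left of the bench. Origin under its centre.

How it is judged:
On the way, in this order (a step that is already met when the one before it is completed fails the run):
1. The clip is held down by a finger while the carrier is still short of the jaw (value of joint clip above 0.2 rad and contact force between the fingers and stage above 0.5 N and x of carrier in the frame of stage below -0.014 m), for 0.1 s.
2. With the clip still held down, the carrier is pushed home under the jaw (value of joint clip above 0.2 rad and contact force between the fingers and stage above 0.5 N and x of carrier in the frame of stage between 0.002 and 0.009 m and y of carrier in the frame of stage between -0.036 and -0.028 m and z of carrier in the frame of stage below 0.019 m and angle between the x axis of carrier and the x axis of stage, either way round below 0.12 rad and angle between carrier's own z axis and vertical below 0.06 rad), for 0.1 s.
At the end, for the whole second after the job is handed in: The carrier lies flat in its lane, at rest, its front edge within 4 mm of the end stop, within 4 mm of the lane's centre line, and the released clip's jaw rests on it (clip angle 0.07 to 0.19 rad) (x of carrier in the frame of stage between 0.002 and 0.009 m and y of carrier in the frame of stage between -0.036 and -0.028 m and z of carrier in the frame of stage below 0.019 m and angle between the x axis of carrier and the x axis of stage, either way round below 0.12 rad and angle between carrier's own z axis and vertical below 0.06 rad and value of joint clip between 0.07 and 0.19 rad and linear speed of carrier below 0.01 m/s); the robot touches nothing.
It fails at once if The clip is let down onto the carrier while it is only part of the way in (x of carrier in the frame of stage between -0.012 and 0 m and value of joint clip below 0.16 rad).
It fails at once if The carrier is lifted more than 8 mm off the lane floor (z of carrier in the frame of stage above 0.024 m).
It fails at once if The carrier is tipped by more than 0.3 rad (angle between carrier's own z axis and vertical above 0.3 rad).
It fails at once if A bystander is moved more than 20 mm (distance of any of spare_board, flux_bottle, solder_spool, screwdriver, tip_tin, heatsink, parts_tray from where it was at the start of the episode above 0.02 m).
It also fails if it takes over 35 s, if anything falls off the work surface, if the arm or the gripper's body presses on something with over 40 N, if the wrist force passes 120 N, or if a joint passes its speed limit or range.

## Working session

There is one attempt and no reset: what is moved stays moved. The work goes in short steps, Python scripts to look and compute and a tool call to move; the robot and the scene stay as the last step left them, time stands still between calls to the robot, and variables do not carry over. Pictures are saved under pics/ and viewed, at most 10 in all, crops included, and the job is handed in when it is done.

Besides the shell and the picture viewer there is one more tool, called by a JSON object that holds its "name" and its "arguments", one argument or row to a line. apply_moves: Moves the arm, as the interface text tells. Its arguments: {"type":"object","properties":{"moves":{"type":"array","items":{"type":"array","items":{"type":"array","items":{"type":"number"}}}}},"required":["moves"]}

```bash
mkdir -p pics; cat > h.py <<'E'
import numpy as np, cv2
from bench import telemetry, snapshot, ticket, robot
def K(s):
    f=s["image"].shape[0]/2/np.tan(np.radians(s["fovy"])/2); return np.array([[f,0,s["cx"]],[0,f,s["cy"]],[0,0,1]])
def ray(s,px):
    u=cv2.undistortPoints(np.array([[px]],float),K(s),np.array(s["D"],float))[0,0]
    R=np.array(s["R"]);t=np.array(s["t"]); return -R.T@t, R.T@np.array([u[0],u[1],1])
def onz(s,px,z):
    c,d=ray(s,px); return c+d*(z-c[2])/d[2]
def proj(s,X):
    return cv2.projectPoints(np.array(X,float).reshape(-1,3),cv2.Rodrigues(np.array(s["R"]))[0],np.array(s["t"],float),K(s),np.array(s["D"],float))[0][:,0]
def save(s,n,box=None,sc=1):
    im=s["image"][:,:,::-1]
    if box: im=im[box[1]:box[3],box[0]:box[2]]
    cv2.imwrite("pics/"+n,cv2.resize(im,None,fx=sc,fy=sc,interpolation=cv2.INTER_CUBIC))
E
python3 - <<'E'
from h import *
import pickle
S={n:snapshot(n) for n in ["scene","side","wrist"]}
pickle.dump(S,open("s0.pkl","wb"))
cv2.imwrite("pics/a.png",np.vstack([cv2.resize(S["scene"]["image"],(800,600))[:,:,::-1]]))
save(S["side"],"b.png",sc=1.42)
for n,s in S.items(): print(n,-np.array(s["R"]).T@s["t"],s["fovy"],s["D"])
print(telemetry.get_obs())
E
```

```text
scene [ 1.56623736 -0.36996782  1.05291256] 42.770424158007785 [-0.18427877  0.          0.          0.          0.        ]
side [ 0.10414348 -0.70668871  0.9636701 ] 52.69048487012836 [-0.07256943  0.          0.          0.          0.        ]
wrist [ 0.22700769 -0.50711235  0.38355601] 66.98011732852906 [-0.04774443  0.          0.          0.          0.        ]
{'time': 0.15, 'joint_positions': array([-1.39811368e+00,  8.77723585e-02,  1.37185930e+00, -6.44161441e-06,
        1.68360614e+00, -1.03131170e-01]), 'qvel': array([ 1.10712269e-03, -1.62368847e-03, -4.22974816e-03, -5.44690564e-04,
        3.47812223e-05, -1.41594657e-03]), 'joint_torque': array([ 1.02612819e-03, -3.40643799e+01, -3.02792573e+01,  7.18316599e-02,
        3.05686507e-02, -1.18255066e-04]), 'tool_pos': array([ 0.14974529, -0.52913589,  0.40380407]), 'ee_rot': array([-3.13995559e+00, -1.62997105e-04,  2.75812965e-01]), 'wrist_force': array([-0.09370005, -0.4150993 ,  0.84516892]), 'wrist_torque': array([-0.00421038, -0.07140161, -0.00878937]), 'finger_force': 0.0, 'width': 0.09392360920633916}
```

View pics/a.png

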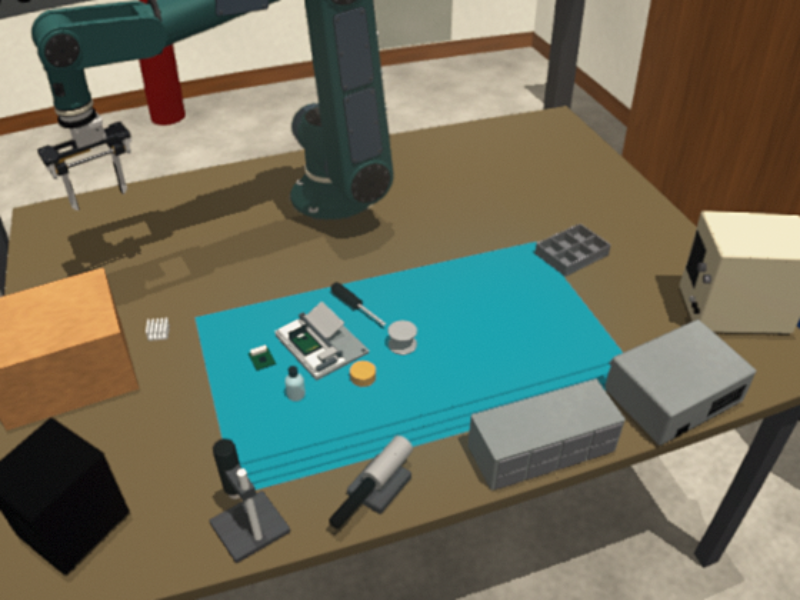

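View pics/b.png

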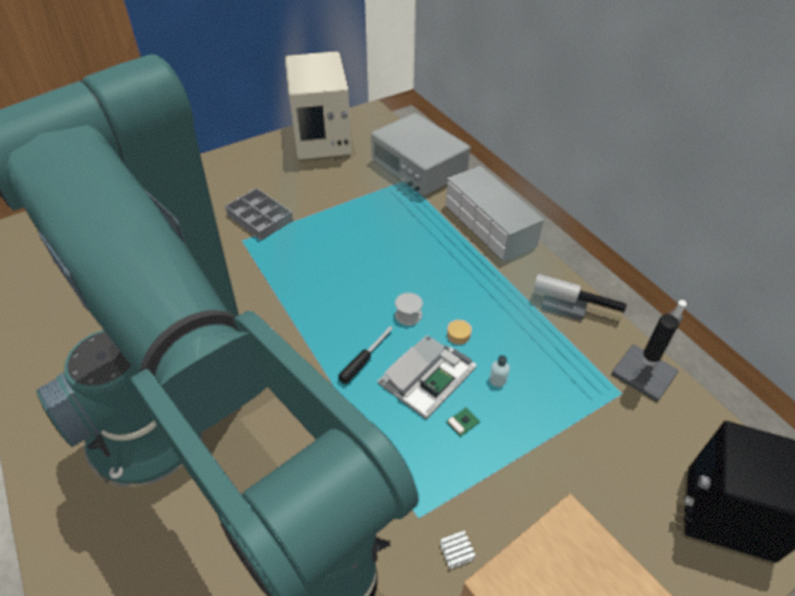

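Stage in the side view: corners around (380,380), (430,338), (475,372), (428,416) in the enlarged picture, tail on the left, lane on the right, tin beyond the stop at (459,332). I'll cast these for a rough pose, then look from close by.

```bash
python3 - <<'E'
from h import *
import pickle
S=pickle.load(open("s0.pkl","rb"))
s=S["side"]
P=[onz(s,(x/1.42,y/1.42),.008)[:2] for x,y in [(380,380),(430,338),(475,372),(428,416)]]
print(np.round(P,3)); print([np.linalg.norm(P[i]-P[i-3]) for i in range(4)])
for n,(x,y,z) in dict(spool=(408,303,.04),tin=(459,330,.022),bottle=(502,358,.07),board=(463,420,.01),sd1=(342,378,.015),sd2=(390,330,.015),carr=(437,381,.02)).items(): print(n,onz(s,(x/1.42,y/1.42),z).round(3))
s=S["scene"]; f=.7
print([onz(s,(x*f,y*f),.008)[:2].round(3) for x,y in [(318,303),(369,352),(319,376),(275,332)]])
w=S["wrist"]; R=np.array(w["R"]); print(R.round(3))
E
```

```text
[[ 0.42  -0.131]
 [ 0.558 -0.095]
 [ 0.586 -0.209]
 [ 0.455 -0.244]]
[np.float64(0.14239696321559647), np.float64(0.11816122497904351), np.float64(0.13544799135203106), np.float64(0.11853565192694197)]
spool [ 0.554 -0.015  0.04 ]
tin [ 0.612 -0.117  0.022]
bottle [ 0.616 -0.242  0.07 ]
board [ 0.504 -0.285  0.01 ]
sd1 [ 0.358 -0.094  0.015]
sd2 [ 0.496 -0.04   0.015]
carr [ 0.507 -0.195  0.02 ]
[array([ 0.393, -0.137]), array([ 0.564, -0.08 ]), array([ 0.593, -0.188]), array([ 0.449, -0.24 ])]
[[ 0.272 -0.962 -0.002]
 [-0.925 -0.262  0.274]
 [-0.265 -0.072 -0.962]]
```

{"name": "apply_moves", "arguments": {
  "moves": [
    [[0.8, -0.5, 0, 0, 0.2], [1.6, -1.0, 0, 0, 0.45], [2.4, -1.6, 0, 0, 0.45], [3.2, -2.1, 0, 0, 0.45], [4.0, -2.6, 0, 0, 0.45], [4.8, -3.1, 0, 0, 0.45], [5.6, -3.7, 0, 0, 0.45], [6.4, -4.2, 0, 0, 0.45], [7.1, -4.7, 0, 0, 0.45], [7.6, -5.0, 0, 0, 0.45]]
  ]
}}

```text
time: 1.4
tool_pos: [0.4482, -0.1835, 0.4044]
ee_rot: [-3.141, 0.0, 0.278]
wrist_force: [0.3, -0.2, 0.0]
width: 0.0517
finger_force: 0.0
```

```bash
python3 - <<'E'
from h import *
import pickle
s=snapshot("wrist"); pickle.dump(s,open("w1.pkl","wb")); save(s,"c.png",sc=1.42)
o=telemetry.get_obs(); print(o["time"],o["tool_pos"],o["ee_rot"],o["width"])
E
```

```text
1.45 [ 0.44953455 -0.18193336  0.40417871] [-3.13920076e+00 -2.04488546e-03  2.80007057e-01] 0.051868012370801485
```

View pics/c.png

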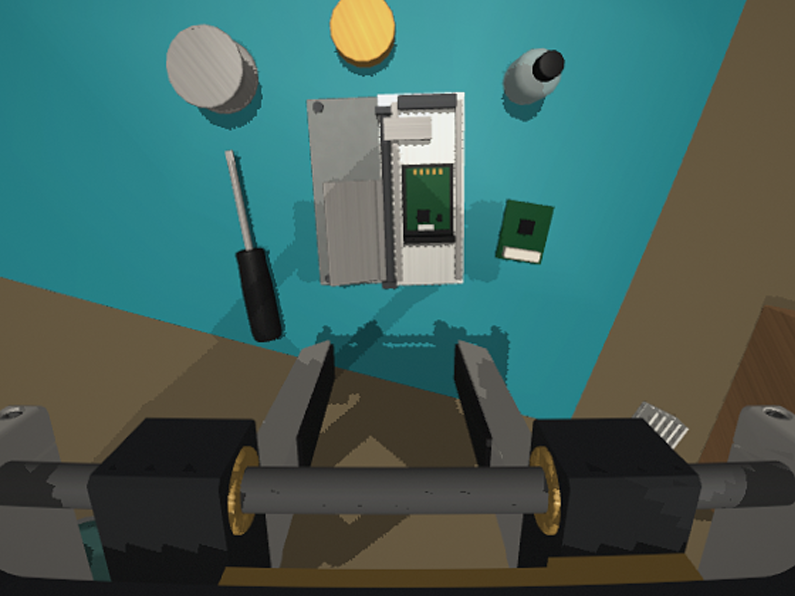

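The wrist view shows the stage upright: lane on the right (x≈400–463), end stop at (426,102), carrier at (428,203) with its lip at y≈239, jaw at (408,128), tail plate at (352,231).

```bash
python3 - <<'E'
from h import *
import pickle
s=pickle.load(open("w1.pkl","rb"))
g=lambda x,y,z: onz(s,(x/1.42,y/1.42),z)[:2]
tl,bl=g(307,99,.008),g(320,286,.008); tr,br=g(464,94,.020),g(463,284,.020)
for n,a,b in (("left",bl,tl),("right",br,tr),("bot",br,bl)): d=b-a; print(n,a.round(4),b.round(4),np.linalg.norm(d),np.arctan2(d[1],d[0]))
yaw=np.mean([np.arctan2(*(tl-bl)[::-1]),np.arctan2(*(tr-br)[::-1])]); 
stopn=(g(398,108,.026)+g(456,107,.026))/2  # top near edge of stop approx
print("yaw",yaw)
c,sn=np.cos(yaw),np.sin(yaw); Rm=np.array([[c,-sn],[sn,c]])
o=[]
for p,l in ((tl,(.048,.061)),(bl,(-.102,.061)),(stopn,(.036,-.032))): o.append(p-Rm@l); print("origin from",l,o[-1].round(4))
for z,l in((.016,0),(.02,0)):
  print("right edge origin",(g(464,94,z)-Rm@(.048,-.061)).round(4),(g(463,284,z)-Rm@(-.102,-.061)).round(4))
O=np.mean(o,0)
loc=lambda p: (Rm.T@(p-O)).round(4)
print("O",O,"lip L,R top rear",loc(g(402,242,.036)),loc(g(455,242,.036)),"front",loc(g(403,164,.021)),loc(g(453,165,.021)),"gates tail",loc(g(325,182,.041)),loc(g(380,180,.026)),loc(g(330,282,.041)))
ob=telemetry.get_obs(); print("tool local",loc(ob["tool_pos"][:2]), ob["ee_rot"][2]-yaw)
E
```

```text
left [ 0.4135 -0.1268] [ 0.5573 -0.0818] 0.15072675121834458 0.3032073066936183
right [ 0.4514 -0.2423] [ 0.592  -0.1972] 0.14764244793722398 0.3108868212862098
bot [ 0.4514 -0.2423] [ 0.4135 -0.1268] 0.12161287169979051 1.8880681880957055
yaw 0.30704706398991405
origin from (0.048, 0.061) [ 0.53   -0.1544]
origin from (-0.102, 0.061) [ 0.5292 -0.1541]
origin from (0.036, -0.032) [ 0.5303 -0.1534]
right edge origin [ 0.5285 -0.1539] [ 0.5294 -0.1542]
right edge origin [ 0.5278 -0.1535] [ 0.5302 -0.1533]
O [ 0.52982506 -0.15396744] lip L,R top rear [-0.0621 -0.0103] [-0.0633 -0.0515] front [-0.0036 -0.0128] [-0.0054 -0.0516] gates tail [-0.0148  0.0457] [-0.015   0.0053] [-0.0912  0.0471]
tool local [-0.085  -0.0024] -0.02704000740896534
```

{"name": "apply_moves", "arguments": {
  "moves": [
    [[0.1, -0.05, 0.7, -0.16, 0.45], [0.1, -0.05, 1.5, -0.16, 0.45], [0.1, -0.05, 2.3, -0.16, 0.45], [0.1, -0.05, 2.8, -0.16, 0.45], [0.1, -0.05, 2.8, -0.16, 0.45]]
  ]
}}

```text
time: 2.08
tool_pos: [0.4503, -0.1812, 0.2621]
ee_rot: [-3.137, 0.004, 0.303]
wrist_force: [-0.2, -0.3, 0.6]
width: 0.0521
finger_force: 0.0
```

```bash
python3 - <<'E'
from h import *
import pickle
s=snapshot("wrist"); pickle.dump(s,open("w2.pkl","wb")); save(s,"d.png",sc=1.42)
o=telemetry.get_obs(); print(o["time"],o["tool_pos"],o["ee_rot"],o["width"])
yaw=.307;c,sn=np.cos(yaw),np.sin(yaw); Rm=np.array([[c,-sn],[sn,c]])
print(Rm.T@(o["tool_pos"][:2]-[.5298,-.154]))
E
```

```text
2.125 [ 0.45105397 -0.18156155  0.26403348] [-3.14019903e+00  1.65353626e-03  3.03463304e-01] 0.05179313291229559
[-0.08339332 -0.00247582]
```

View pics/d.png

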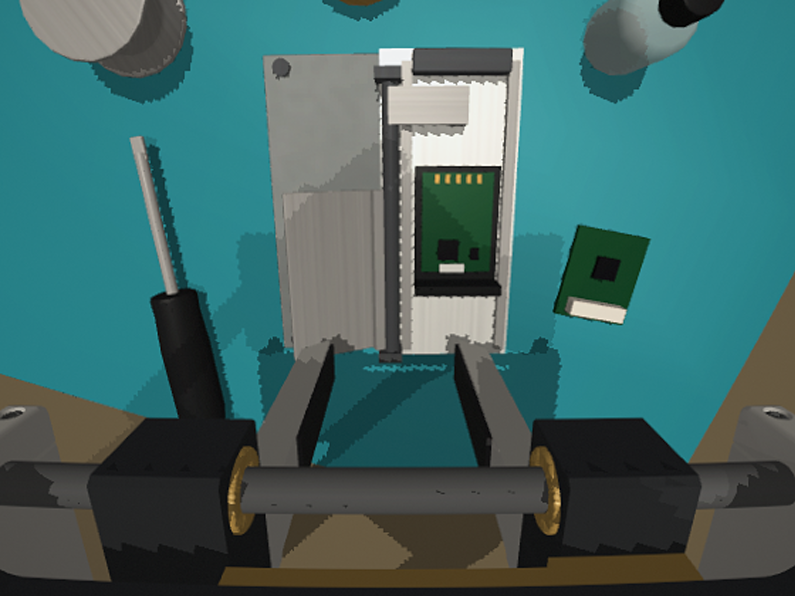

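The view shows the tips at (333,345) and (455,345), with the lip rear at y≈293. I'll check these against the stage frame.

```bash
python3 - <<'E'
from h import *
import pickle
s=pickle.load(open("w2.pkl","rb"))
yaw=.307;c,sn=np.cos(yaw),np.sin(yaw); Rm=np.array([[c,-sn],[sn,c]])
g=lambda x,y,z: (Rm.T@(onz(s,(x/1.42,y/1.42),z)[:2]-[.5298,-.154])).round(4)
print("tips",g(333,345,.064),g(455,345,.064),g(299,345,.064),g(490,345,.064))
print("lip",g(415,294,.036),g(501,295,.036),"front",g(416,167,.021),g(500,167,.021))
print("stop",g(412,75,.026),g(511,75,.026),"tl",g(263,56,.008),"bl",g(284,351,.008),"tail",g(284,193,.041))
E
```

```text
tips [-0.0767  0.0248] [-0.0768 -0.027 ] [-0.0767  0.0393] [-0.0769 -0.0419]
lip [-0.0622 -0.011 ] [-0.0628 -0.0519] front [-0.0042 -0.0116] [-0.0042 -0.0514]
stop [ 0.0352 -0.0093] [ 0.0353 -0.0531] tl [0.0477 0.0609] bl [-0.1033  0.061 ] tail [-0.0147  0.0468]
```

{"name": "apply_moves", "arguments": {
  "moves": [
    [[0.1, -0.02, 0.2, 0, 0.45], [0.1, -0.02, 0.4, 0, 0.45], [0.1, -0.02, 0.6, 0, 0.45], [0.1, -0.02, 0.75, 0, 0.45], [0.1, -0.02, 0.86, 0, 0.45], [0.1, -0.02, 0.86, 0, 0.45], [0.1, -0.02, 0.86, 0, 0.45]]
  ]
}}

```text
time: 3.0
tool_pos: [0.4559, -0.1787, 0.2221]
ee_rot: [-3.14, 0.0, 0.304]
wrist_force: [-1.7, 3.5, 5.2]
width: 0.0519
finger_force: 2.3
```

```bash
python3 - <<'E'
from h import *
import pickle
s=snapshot("wrist"); pickle.dump(s,open("w3.pkl","wb")); save(s,"e.png",sc=1.42)
for i in range(3):
  o=telemetry.get_obs(); print(o["time"],o["tool_pos"],o["wrist_force"],o["wrist_torque"],o["width"]); snapshot("side")
E
```

```text
3.05 [ 0.45585066 -0.17864754  0.22211537] [-2.06359665  3.23026947  5.01512476] [0.72560506 0.38905646 0.0178667 ] 0.05174860428855196
3.1 [ 0.4558467  -0.17865061  0.22211808] [-2.49560658  3.06377256  5.57435444] [0.6301726  0.38403692 0.04531355] 0.051577619530712035
3.15 [ 0.45583576 -0.17863344  0.2221178 ] [-3.23304226  3.27286445  5.07908663] [0.67667054 0.40009975 0.03506259] 0.05175229199360325
```

View pics/e.png

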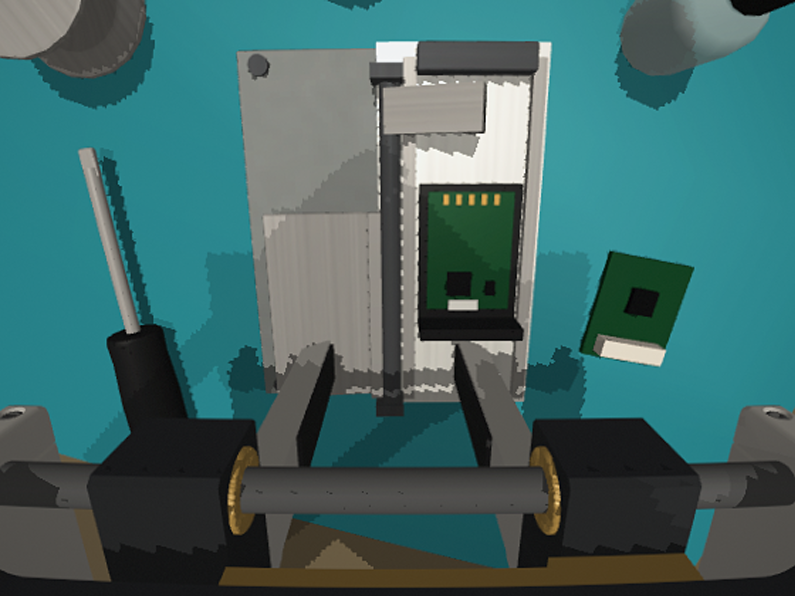

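The clip is down (about 5 N, jaw raised at (435,107)), and the lip at y≈330 is still clear of the lane fingertip. Pushing now.

{"name": "apply_moves", "arguments": {
  "moves": [
    [[0.1, 0, 0, 0, 0.45], [0.2, 0, 0, 0, 0.45], [0.3, 0, 0, 0, 0.45], [0.4, 0, 0, 0, 0.45], [0.5, 0, 0, 0, 0.45], [0.6, 0, 0, 0, 0.45], [0.7, 0, 0, 0, 0.45], [0.8, 0, 0, 0, 0.45], [0.86, 0, 0, 0, 0.45], [0.86, 0, 0, 0, 0.45]]
  ]
}}

```text
time: 4.45
tool_pos: [0.4966, -0.167, 0.2223]
ee_rot: [3.139, 0.003, 0.304]
wrist_force: [-3.7, -2.5, 5.6]
width: 0.0516
finger_force: 2.8
```

```bash
python3 - <<'E'
from h import *
import pickle
s=snapshot("wrist"); pickle.dump(s,open("w4.pkl","wb")); save(s,"f.png",sc=1.42)
yaw=.307;c,sn=np.cos(yaw),np.sin(yaw); Rm=np.array([[c,-sn],[sn,c]])
for i in range(2):
  o=telemetry.get_obs(); print(o["time"],Rm.T@(o["tool_pos"][:2]-[.5298,-.154]),o["tool_pos"][2],Rm.T@o["wrist_force"][:2],o["wrist_force"][2]); snapshot("side")
E
```

```text
4.5 [-0.03557101 -0.00240139] 0.22239952862490198 [-3.56759652  0.3597122 ] 4.57681355010056
4.55 [-0.03558916 -0.00236722] 0.22238452501210132 [-4.71407994 -0.72921937] 6.41958374360838
```

View pics/f.png

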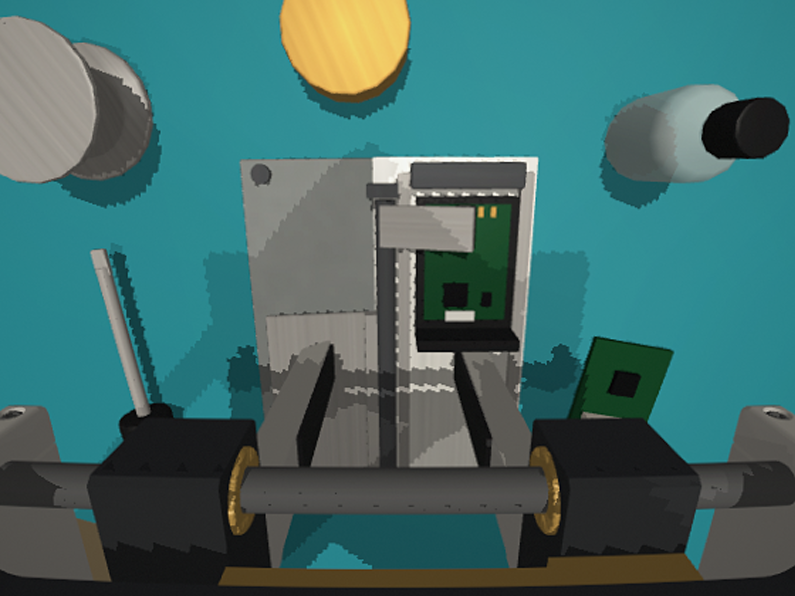

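The carrier is under the raised jaw with its front edge at y≈197, a few mm from the stop at y≈190. Push the last bit.

{"name": "apply_moves", "arguments": {
  "moves": [
    [[0.03, 0, 0, 0, 0.45], [0.06, 0, 0, 0, 0.45], [0.07, 0, 0, 0, 0.45], [0.07, 0, 0, 0, 0.45]]
  ]
}}

```text
time: 5.1
tool_pos: [0.4995, -0.1662, 0.2224]
ee_rot: [3.139, 0.004, 0.304]
wrist_force: [-5.0, -2.2, 6.4]
width: 0.0521
finger_force: 3.3
```

```bash
python3 - <<'E'
from h import *
import pickle
s=snapshot("wrist"); pickle.dump(s,open("w5.pkl","wb")); save(s,"g.png",(240,90,400,270),4)
yaw=.307;c,sn=np.cos(yaw),np.sin(yaw); Rm=np.array([[c,-sn],[sn,c]])
for i in range(2):
  o=telemetry.get_obs(); print(o["time"],Rm.T@(o["tool_pos"][:2]-[.5298,-.154]),o["tool_pos"][2],Rm.T@o["wrist_force"][:2],o["wrist_force"][2]); snapshot("side")
E
```

```text
5.15 [-0.03252714 -0.00244754] 0.22241450147716668 [-5.8377678  -0.04032355] 6.306523046079662
5.2 [-0.03251859 -0.00247067] 0.2224448008782235 [-5.46241062 -1.25220695] 6.26692672367143
```

View pics/g.png

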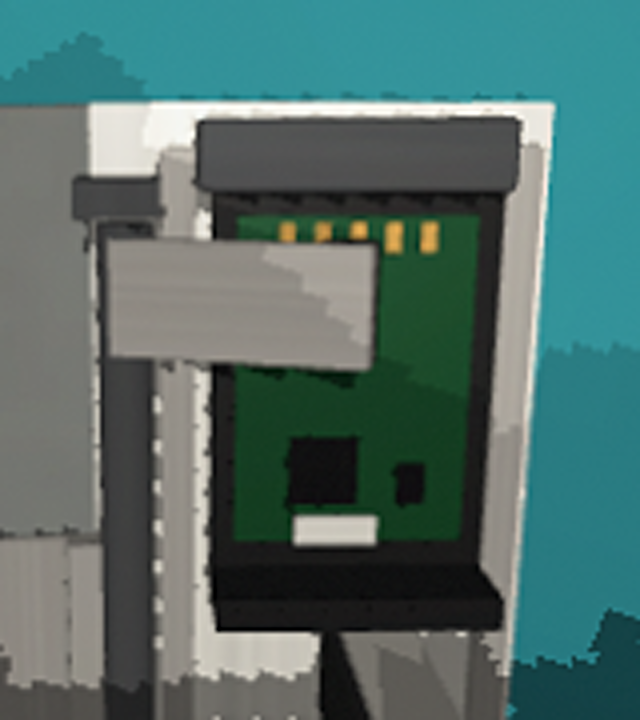

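Front edge is almost at the stop (shadow line at y≈200 of the crop). One more small push to feel the stop.

{"name": "apply_moves", "arguments": {
  "moves": [
    [[0.02, 0, 0, 0, 0.45], [0.03, 0, 0, 0, 0.45], [0.03, 0, 0, 0, 0.45]]
  ]
}}

```text
time: 5.62
tool_pos: [0.5004, -0.1659, 0.2224]
ee_rot: [3.139, 0.006, 0.304]
wrist_force: [-6.8, -3.0, 7.6]
width: 0.0516
finger_force: 4.7
```

```bash
python3 - <<'E'
from h import *
import pickle
s=snapshot("wrist"); pickle.dump(s,open("w6.pkl","wb")); save(s,"i.png",(240,90,400,270),3)
yaw=.307;c,sn=np.cos(yaw),np.sin(yaw); Rm=np.array([[c,-sn],[sn,c]])
o=telemetry.get_obs(); print(o["time"],Rm.T@(o["tool_pos"][:2]-[.5298,-.154]),o["tool_pos"][2],Rm.T@o["wrist_force"][:2],o["wrist_force"][2])
s5=pickle.load(open("w5.pkl","rb"))
g=lambda s,x,y,z: (Rm.T@(onz(s,(x/4+240,y/4+90),z)[:2]-[.5298,-.154])).round(4)
print("w5 lip rear",g(s5,217,631,.036),g(s5,503,630,.036),"stop top near",g(s5,198,190,.026),g(s5,517,190,.026),"stop far",g(s5,200,119,.026),"plate corner tr",g(s5,553,103,.016))
E
```

```text
5.675 [-0.03164656 -0.00250116] 0.22243064922846967 [-7.77244089 -0.75392651] 8.485001712495015
w5 lip rear [-0.0234 -0.0124] [-0.0235 -0.0531] stop top near [ 0.037  -0.0097] [ 0.037  -0.0533] stop far [ 0.0464 -0.0099] plate corner tr [ 0.0486 -0.0604]
```

Forces rise and the lip rear sits at x≈-24 mm: home. Back off a little with the clip held, then raise.

{"name": "apply_moves", "arguments": {
  "moves": [
    [[-0.05, 0, 0, 0, 0.45], [-0.15, 0, 0, 0, 0.45], [-0.2, 0, -0.03, 0, 0.45], [-0.2, 0, -0.1, 0, 0.45], [-0.2, 0, -0.18, 0, 0.45], [-0.2, 0, -0.28, 0, 0.45], [-0.2, 0, -0.6, 0, 0.45], [-0.2, 0, -1.2, 0, 0.45], [-0.2, 0, -2.0, 0, 0.45], [-0.2, 0, -2.0, 0, 0.45]]
  ]
}}

```text
time: 6.92
tool_pos: [0.493, -0.168, 0.3265]
ee_rot: [3.136, -0.006, 0.304]
wrist_force: [-0.5, 0.4, -0.4]
width: 0.0518
finger_force: 0.0
```

```bash
python3 - <<'E'
from h import *
import pickle
s=snapshot("wrist"); pickle.dump(s,open("w7.pkl","wb")); save(s,"j.png",sc=1.42)
o=telemetry.get_obs(); print(o["time"],o["tool_pos"],o["wrist_force"])
E
```

```text
6.975 [ 0.49245446 -0.16770683  0.32389217] [ 0.75320484  0.60324378 -0.02206362]
```

View pics/j.png

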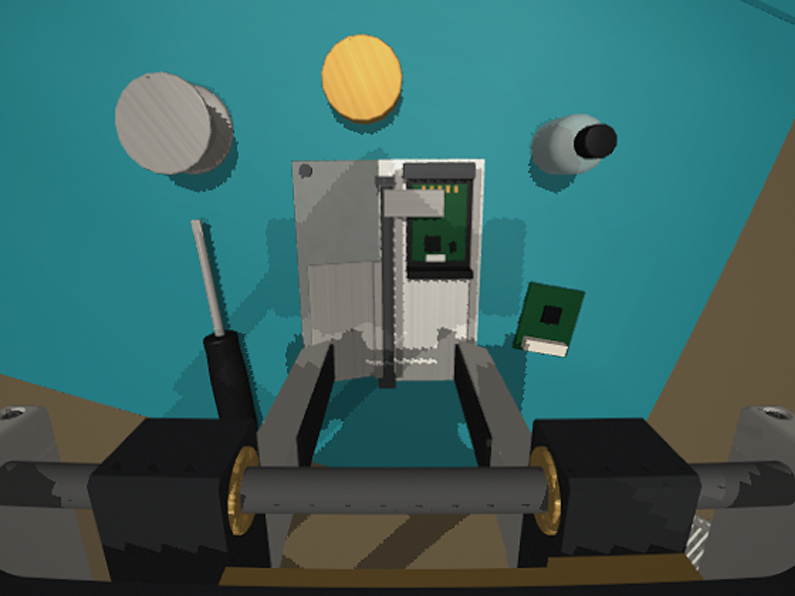

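The carrier is against the stop (front edge at y≈180), the jaw is down on it at (413,203), the fingers are clear, and the bystanders have not moved. Handing in.

```bash
python3 -c "
from bench import ticket
print(ticket.close_job())"
```

```text
the job is handed in; nothing more can be done
None
```

The carrier was pushed home against the end stop with the clip held down, the jaw was released onto it, the arm moved clear at about 7 s, and the job is handed in; no verdict came back.

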